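Find the crucible that fits the furnace's seat ring

ROBOT

A 6-joint arm with a two-finger parallel gripper is mounted at the origin on a cart in front of the work surface, level with it; the furniture and walls round the work are solid. World frame = base frame: x ahead of the robot, y to its left, z up, the work surface at z = 0. Lengths are in mm, angles in rad, forces in N, time in s.
With the tool pointing down it reaches from about 350 to 875 mm from the base axis. Payload 4.2 kg.
Tool frame: the origin (TCP) lies midway between the tips of the shut fingers; the grasp point (between the pads) lies 19 mm behind it (arm.grasp_offset is the distance from the TCP to the grasp point, in mm); z points along the fingers, y is the line along which they close (so a half turn about z gives the same grasp; the last joint's range is limited). The gripper opens to 85 mm and grips with 20 to 120 N. Pads are 22 mm wide; open, the fingers measure 114 mm over their backs; the gripper's body (76 mm by 85 mm) begins 54 mm behind the grasp point. The pads swing forward as they close: fully open they stand 13 mm farther back than shut.
Start: joints at [0.259, 0.385, 0.008, 0, -1.194, -0.259], TCP at [624.979, 0.025, 231.312] pointing down, gripper open.
Joint ranges: [-3.14, 3.14], [-1.21, 2.06], [-1.07, 1.41], [-3.16, 2.05], [-2.99, -0.16], [-3.1, 3.1]. Speed limits (rad/s): [2.79, 2.79, 3.14, 3.14, 3.14, 3.14].

INTERFACE

Orientations are given as a unit quaternion [x, y, z, w].
In Python, from bench import arm gives the robot as it stands. The module is installed in compiled form; this text tells all that it offers.
- The arm moves only by the tool servo_tool, never from a script. Its argument "increments" is a list of rows, each a list of 7 numbers: the opening, from 0 (shut) to 1 (fully open), then the shift along the tool's x, y, z in m, then the turn, a rotation vector about the tool's x, y, z in degrees. In form: [[grip, x, y, z, ax, ay, az], ...]. A call has 1 to 12 rows; each row is the pose to reach, as a shift and turn from the pose commanded when the call began, along the tool's axes at that moment; what a row does not reach only later rows make up. A row lasts 1/8 s, in which the tool goes at most 62.5 mm and 10.7 degrees, less where a joint would pass 70% of its speed; a pose out of reach is approached as far as the arm can. A call with a gripper value outside its range is refused whole. The fingers move at their own pace and stop on an object; the grip force is fixed at half the most. Time passes only in rows, so rows that repeat a pose let the fingers close. It gives the time, the measured TCP pose, the force, the opening and the grip force at its end, in the units of the state.
- arm.read_state(): the state, without advancing time (a new reading comes with each control period).
- arm.get_image(name): name is "scene" or "side" or "wrist"; returns a dict with "color" (480x640x3 uint8, red, green, blue), "fx", "fy", "cx", "cy" (pixels), "rvec" (rotation vector, rad) and "tvec" (3), from world to camera coordinates, as OpenCV has them; the wrist camera has in their place "hand_eye" (4x4, takes a point from camera to tool coordinates, whose origin is the TCP and whose axes are the flange's). Camera axes: x right, y down, z forward; pixel columns grow to the right and rows downward; lengths in mm; the calibration is good to about 2 mm. A picture is of the moment at which its call begins: read the wrist's pose just before it. There is no depth.
- arm.job_done(): hands the job in; it is judged then, once.
Trained networks look in the newest picture that a camera, given by its name, has taken for a name from the list of things; names that differ only in an ending like _2 or _b are one class to them, and where a whole thing is asked for, a point or a joint stands for the part that bears it (a point fixed in the world has none). Each returns a list of dicts, best first, with "p" (0 to 1); they miss things now and then, are a little off and sometimes report something else, mostly with a low value. They report only what shows in the picture. A call takes as long as a camera call. They do not tell look-alikes from the thing itself.
- arm.look_for(camera, thing): "box" ([centre column, centre row, width, height] in pixels, round what is visible of it).
- arm.spot_point(camera, thing): "centre" ([column, row] in pixels: a listed point, or the origin of a listed thing).
The state is a dict: "clock": time; "joints": joint angles; "joint_vel": joint speeds; "joint_efforts": joint torques, N m; "position": TCP position; "ee_rot": TCP orientation; "contact_force": force on the tool from outside, world axes, zero at the start; "wrist_torque": the same for the moment, N m; "gripper_width": finger opening in mm; "grasp_force": force on a finger pad.
Only numpy, scipy, OpenCV 4.12 (cv2) and the standard library are available. Lean on these libraries where they do the work, as an engineer would, in place of code of your own. Each camera call takes 0.05 s, during which the arm holds its last target. There are 200 camera calls.

TASK

Find out which of the three fireclay crucibles fits the brass seat ring that was left over the well of the little melting furnace, trying them in it: the one that fits stands upright in the ring with its rim a few millimetres below the height of the swing cover, while a larger one stands too high for the cover to pass and a smaller one sinks too deep. Leave that crucible in the ring and swing the cover fully shut over it; the other two must stand upright on the bench top. Fireclay is brittle and the bench is busy: set crucibles down without dropping or toppling them, and leave the other things where they are.

Things in the scene. Friction and masses are not known exactly. Their poses are not given: they have to be found in the camera images.
- furnace: small bench melting furnace (cold, fixed): grey casing with a steel deck, 120 (x) x 205 (y) x 62 mm high. Origin: centre of its underside; its front panel looks along its own -x. Deck, in own x, y: the well at (-12, -65); the cover's post, 12 mm thick and rising to 114 mm above the bench, at (44, -65); two spare seat rings lie fixed on the solid deck at (-12, 0) and (-12, 65).
- seat (a point): centre of the top face of the brass seat ring fixed over the well, 68 mm above the bench; axes as the furnace's. Ring 58 mm across, 6 mm thick; the bore tapers like the crucibles. This ring and the two spares look alike but for their bores: 31, 35 and 39 mm across at the top. Which of the three was left over the well is not told.
- cover (a joint): swing cover on the upright post, rad: 0 = fully shut over the well, against a stop; grows as it swings aside to the furnace's +y (clockwise from above), up to 2.7. Disc 62 mm across, 8 thick, its centre 56 mm from the post's axis, underside 106 mm above the bench (38 above the ring): it clears a crucible that fits and hits one too high. Stays where left; needs under 2 N at the knob.
- cover_knob (a point): top centre of the cover's round wooden knob, 140 mm above the bench, over the centre of the disc: 16 mm across, 22 high, on a 4 mm neck; the disc's top is 26 mm below this point. Fixed to the disc; it moves on a circle of 56 mm radius about the post.
- crucible_small: small cream fireclay crucible, loose, 50 to 110 g, open cup 56 mm high. Outside: top 16 mm straight, 40 mm across (grip here), then an even taper to a foot 20 mm across. Origin: centre of its underside, z up. It rests by its taper in any ring: in its own (bore 31) the rim stands 34 mm above the ring's top, the foot 22 below it; in the next smaller ring 8 mm higher, in the next larger 8 lower.
- crucible_medium: medium cream fireclay crucible, loose, 50 to 110 g, open cup 56 mm high. Outside: top 16 mm straight, 44 mm across (grip here), then an even taper to a foot 24 mm across. Origin: centre of its underside, z up. It rests by its taper in any ring: in its own (bore 35) the rim stands 34 mm above the ring's top, the foot 22 below it; in the next smaller ring 8 mm higher, in the next larger 8 lower.
- crucible_large: large cream fireclay crucible, loose, 50 to 110 g, open cup 56 mm high. Outside: top 16 mm straight, 48 mm across (grip here), then an even taper to a foot 28 mm across. Origin: centre of its underside, z up. It rests by its taper in any ring: in its own (bore 39) the rim stands 34 mm above the ring's top, the foot 22 below it; in the next smaller ring 8 mm higher, in the next larger 8 lower.
- jar_white: bystander, loose, to be left alone: white plastic jar with blue label and ribbed cap, 58 mm across, 94 high. Origin: centre of its underside.
- loupe_black: bystander, loose, to be left alone: black loupe barrel, 35 mm across, 26 high. Origin: centre of its underside.
- ring_tray: bystander, loose, to be left alone: shallow white card tray with rings, 60 (x) x 85 (y) x 20 high. Origin: centre of its underside.
- pot_black: bystander, loose, to be left alone: black six-sided pot, 35 mm across, 28 high. Origin: centre of its underside.
- wood_box: bystander, loose, to be left alone: closed hinged wooden box, 75 (x) x 101 (y) x 35 high. Origin: centre of its underside.
- drum: bystander, loose, to be left alone: wooden drum with polishing points standing in it, 48 mm across, 102 high over the points. Origin: centre of its underside.
- pot_cream: bystander, loose, to be left alone: round cream pot with push lid, 44 mm across, 28 high. Origin: centre of its underside.
There are look-alikes about, which are no part of the job. Leave any black or orange look-alike of the crucible_small alone.

How it is judged (in metres and radians):
At the end, for the whole second after the job is handed in: One crucible in the seat ring, foot 22 mm (within 3.5) below the ring's top, within 5 mm of its centre and 0.1 rad of upright; the other two at rest on the bench top (foot within 5 mm of it), upright within 0.08 rad; the cover shut to within 0.1 rad (((z of crucible_small in the frame of seat between -0.0255 and -0.0185 m and horizontal distance between crucible_small and seat below 0.005 m and angle between crucible_small's own z axis and vertical below 0.1 rad and height (world z) of crucible_medium between -0.005 and 0.005 m and angle between each of crucible_medium, crucible_large's own z axis and vertical below 0.08 rad and linear speed of each of crucible_medium, crucible_large below 0.02 m/s and height (world z) of crucible_large between -0.005 and 0.005 m) or (z of crucible_medium in the frame of seat between -0.0255 and -0.0185 m and horizontal distance between crucible_medium and seat below 0.005 m and angle between crucible_medium's own z axis and vertical below 0.1 rad and height (world z) of crucible_small between -0.005 and 0.005 m and angle between each of crucible_small, crucible_large's own z axis and vertical below 0.08 rad and linear speed of each of crucible_small, crucible_large below 0.02 m/s and height (world z) of crucible_large between -0.005 and 0.005 m) or (z of crucible_large in the frame of seat between -0.0255 and -0.0185 m and horizontal distance between crucible_large and seat below 0.005 m and angle between crucible_large's own z axis and vertical below 0.1 rad and height (world z) of crucible_small between -0.005 and 0.005 m and angle between each of crucible_small, crucible_medium's own z axis and vertical below 0.08 rad and linear speed of each of crucible_small, crucible_medium below 0.02 m/s and height (world z) of crucible_medium between -0.005 and 0.005 m)) and value of joint cover below 0.1 rad); the robot touches nothing.
It fails at once if a crucible topples (tilts more than 0.6 rad) (angle between any of crucible_small, crucible_medium, crucible_large's own z axis and vertical above 0.6 rad).
It fails at once if a crucible is dropped or knocked (moves faster than 0.5 m/s while no finger touches it) ((linear speed of crucible_small above 0.5 m/s and contact force between the fingers and crucible_small below 0.01 N) or (linear speed of crucible_medium above 0.5 m/s and contact force between the fingers and crucible_medium below 0.01 N) or (linear speed of crucible_large above 0.5 m/s and contact force between the fingers and crucible_large below 0.01 N)).
It fails at once if a bystander is pushed more than 20 mm from its place (distance of any of jar_white, loupe_black, ring_tray, pot_black, wood_box, drum, pot_cream from where it was at the start of the episode above 0.02 m).
It also fails if it takes over 64 s, if anything falls off the work surface, if the arm or the gripper's body presses on something with over 40 N, if the wrist force passes 120 N, or if a joint passes its speed limit or range.

## Working session

There is one attempt and no reset: what is moved stays moved. The work goes in short steps, Python scripts to look and compute and a tool call to move; the robot and the scene stay as the last step left them, time stands still between calls to the robot, and variables do not carry over. Pictures are saved under pics/ and viewed, at most 10 in all, crops included, and the job is handed in when it is done.

Besides the shell and the picture viewer there is one more tool, called after "Call:" as name(argument=value, ...), one argument or row to a line, values as JSON. servo_tool: Moves the arm, as the interface text tells. Its arguments: {"type":"object","properties":{"increments":{"type":"array","items":{"type":"array","items":{"type":"number"}}}},"required":["increments"]}

```bash
mkdir -p pics; cat > h.py <<'E'
import numpy as np, cv2, json
from bench import arm
from scipy.spatial.transform import Rotation as R
def cam(name):
    st=arm.read_state(); im=arm.get_image(name)
    K=np.array([[im['fx'],0,im['cx']],[0,im['fy'],im['cy']],[0,0,1.]])
    if 'rvec' in im:
        Rm=cv2.Rodrigues(np.array(im['rvec'],float))[0]; t=np.array(im['tvec'],float).ravel()
    else:
        T=np.eye(4); T[:3,:3]=R.from_quat(st['ee_rot']).as_matrix(); T[:3,3]=st['position']
        M=np.linalg.inv(T@np.array(im['hand_eye'])); Rm=M[:3,:3]; t=M[:3,3]
    return im['color'],K,Rm,t
def ray(c,px):
    _,K,Rm,t=c; d=Rm.T@np.linalg.inv(K)@[px[0],px[1],1]; return -Rm.T@t,d/np.linalg.norm(d)
def onz(c,px,z):
    o,d=ray(c,px); return o+d*(z-o[2])/d[2]
def tri(rays):
    A=0;b=0
    for o,d in rays:
        P=np.eye(3)-np.outer(d,d); A=A+P; b=b+P@o
    return np.linalg.solve(A,b)
def proj(c,p):
    _,K,Rm,t=c; q=K@(Rm@np.array(p,float)+t); return q[:2]/q[2]
def save(c,n): cv2.imwrite('pics/'+n,c[0][:,:,::-1] if not isinstance(c,np.ndarray) else c[:,:,::-1])
E
python3 - <<'E'
from h import *
np.set_printoptions(precision=1,suppress=True)
T=['furnace','seat','cover','cover_knob','crucible_small','crucible_medium','crucible_large','jar_white','loupe_black','ring_tray','pot_black','wood_box','drum','pot_cream']
cs={}
for n in ['scene','side','wrist']:
    c=cs[n]=cam(n); save(c,n+'0.png'); print(n,'campos',-c[2].T@c[3])
    for t in T:
        s=arm.spot_point(n,t); z=68 if t=='seat' else 140 if t=='cover_knob' else 0
        print(t,[(round(d['p'],2),np.array(d['centre']).round(),onz(c,d['centre'],z)[:2]) for d in s[:4]], [(round(d['p'],2),np.array(d['box']).round()) for d in arm.look_for(n,t)[:4]] if 'cruc' in t else '')
print(arm.read_state())
E
```

```text
scene campos [  55.5 -674.6  941.6]
furnace [(0.56, array([254., 234.]), array([551.4,  32.5]))] 
seat [(0.73, array([270., 229.]), array([546.9, -30.4]))] Traceback (most recent call last):
  File "<stdin>", line 8, in <module>
ValueError: it knows: cover_knob, crucible_large, crucible_medium, crucible_small, drum, furnace, jar_white, loupe_black, pot_black, pot_cream, ring_tray, seat, wood_box
```

```bash
python3 - <<'E'
from h import *
np.set_printoptions(precision=1,suppress=True)
T=['furnace','seat','cover_knob','crucible_small','crucible_medium','crucible_large','jar_white','loupe_black','ring_tray','pot_black','wood_box','drum','pot_cream']
for n in ['scene','side','wrist']:
    c=cam(n); save(c,n+'0.png'); print(n,'campos',-c[2].T@c[3])
    for t in T:
        s=arm.spot_point(n,t); z=68 if t=='seat' else 140 if t=='cover_knob' else 0
        print(t,[(round(d['p'],2),np.array(d['centre']).round(),onz(c,d['centre'],z)[:2]) for d in s[:4]], [(round(d['p'],2),np.array(d['box']).round()) for d in arm.look_for(n,t)[:4]] if 'cruc' in t else '')
E
```

```text
scene campos [  55.5 -674.6  941.6]
furnace [(0.65, array([252., 232.]), array([552.9,  38.9]))] 
seat [(0.87, array([267., 228.]), array([544. , -24.5]))] 
cover_knob [(0.9, array([275., 165.]), array([625.3,  34.8]))] 
crucible_small [(0.92, array([289., 334.]), array([ 436.3, -193.4])), (0.88, array([403., 333.]), array([ 579.1, -337.4])), (0.64, array([297., 293.]), array([ 509.4, -138.7]))] [(0.84, array([295., 282.,  26.,  34.])), (0.66, array([408., 320.,  30.,  33.])), (0.6, array([285., 325.,  23.,  32.]))]
crucible_medium [(0.76, array([362., 371.]), array([ 471.5, -336.8]))] [(0.61, array([363., 360.,  30.,  35.])), (0.54, array([278., 180.,  32.,  35.]))]
crucible_large [(0.75, array([366., 270.]), array([ 640.6, -195.6]))] [(0.94, array([369., 256.,  26.,  36.]))]
jar_white [(0.64, array([342., 324.]), array([ 517.4, -247.9]))] 
loupe_black [(0.94, array([329., 365.]), array([ 441.2, -287.7]))] 
ring_tray [(0.6, array([252., 235.]), array([548.2,  33.5])), (0.57, array([435., 301.]), array([ 674.1, -336.1])), (0.51, array([359., 371.]), array([ 468.7, -333.4])), (0.22, a
[... 2025 characters left out ...]
ob [(0.64, array([316., 283.]), array([625.6,  33.8]))] 
crucible_small [(0.92, array([425.,  61.]), array([ 517.1, -142.2]))] [(0.95, array([540.,   4.,  54.,   7.]))]
crucible_medium [(0.69, array([221.,  84.]), array([ 721.9, -121.2]))] []
crucible_large [(0.79, array([297.,   0.]), array([ 643.8, -194.1])), (0.63, array([525., 120.]), array([408.2, -86.2]))] [(0.56, array([291.,  10.,  45.,  20.]))]
jar_white [(0.62, array([377., 236.]), array([555.1,  40.6]))] 
loupe_black [] 
ring_tray [] 
pot_black [(0.6, array([223.,  88.]), array([ 720.3, -117.7]))] 
wood_box [(0.58, array([509., 229.]), array([404.4,  31.9]))] 
drum [(0.62, array([221., 150.]), array([726.9, -56.1]))] 
pot_cream []
```

View pics/scene0.png

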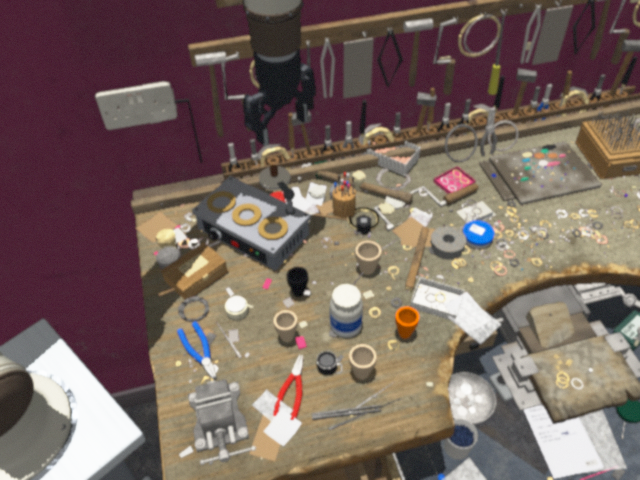

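View pics/side0.png

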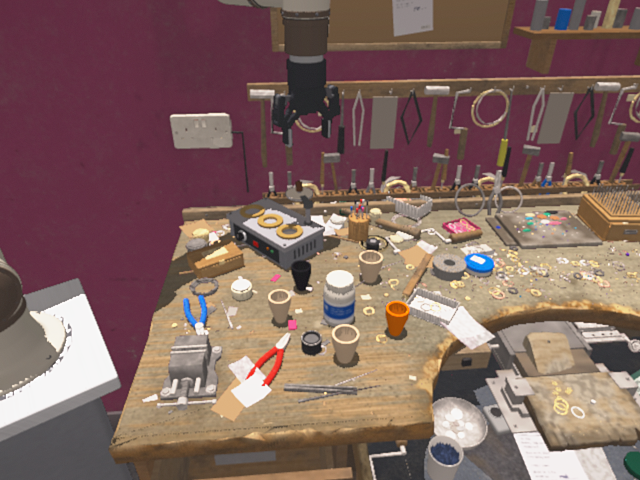

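The scene and side pictures show three cream crucibles at scene (286,325), (363,360) and (368,258). The look-alikes are black (297,280) and orange (407,322), both rejected by colour. A round cream pot stands at (236,307). The furnace rings are at (272,229), (246,215) and (222,202). Next is the wrist view, for the ring bores.

```bash
python3 - <<'E'
import cv2
a=cv2.imread('pics/wrist0.png'); b=a[0:320,200:600]
cv2.imwrite('pics/w0z.png',cv2.resize(b,None,fx=2,fy=1.875,interpolation=cv2.INTER_CUBIC))
from h import *
c=cam('wrist');print(c[1],c[2],arm.read_state()['ee_rot'],arm.read_state()['clock'])
E
```

```text
[[339.41383733   0.         315.81059335]
 [  0.         339.41383733 236.886899  ]
 [  0.           0.           1.        ]] [[-9.99999418e-01  9.77519292e-04 -4.55801965e-04]
 [ 7.95802326e-04  9.53958978e-01  2.99936051e-01]
 [ 7.28009653e-04  2.99935514e-01 -9.53959201e-01]] [-7.07100029e-01  7.07113533e-01  1.79605409e-05 -2.35709169e-05] 2.75
```

View pics/w0z.png

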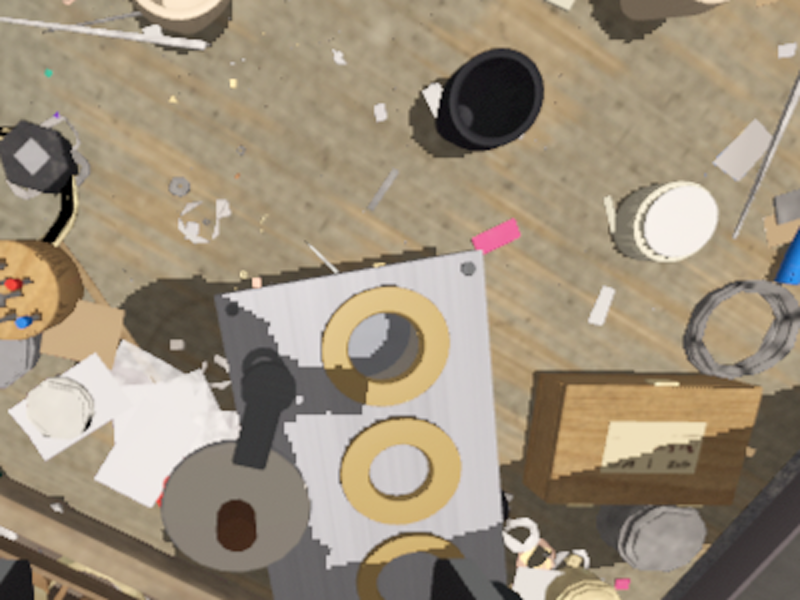

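Over the well (crop at 385,345) the ring measures 127 px outside and 77 px bore. That gives 35 mm, so the medium crucible should fit. The middle spare comes out at about 30.5 mm. Next I view the crucibles closely to size them.

Call:
servo_tool(
  increments=[
    [1,0.05,0.024,0.01,0,0,0],
    [1,0.1,0.048,0.02,0,0,0],
    [1,0.15,0.07,0.03,0,0,0],
    [1,0.205,0.095,0.03,0,0,0],
    [1,0.205,0.095,0.03,0,0,0],
    [1,0.205,0.095,0.03,0,0,0],
  ],
)

```text
clock: 3.5
position: [530.2, -205.1, 201.5]
ee_rot: [-0.707, 0.707, -0.0, 0.0]
contact_force: [1.0, -0.9, 0.5]
gripper_width: 85.1
grasp_force: 0.0
```

```bash
cat > look.py <<'E'
from h import *
import sys,pickle
np.set_printoptions(precision=1,suppress=True)
n=sys.argv[1]; c=cam('wrist'); save(c,n+'.png'); pickle.dump(c,open(n+'.pkl','wb'))
print(arm.read_state()['position'],arm.read_state()['clock'])
for t in ['crucible_small','crucible_medium','crucible_large','jar_white','loupe_black']:
    print(t,[(round(d['p'],2),np.array(d['centre']).round(),onz(c,d['centre'],0)[:2]) for d in arm.spot_point('wrist',t)])
E
python3 look.py w1
```

```text
[ 530.4 -204.5  201.5] 3.55
crucible_small [(0.85, array([258.,  66.]), array([ 584.1, -337.7])), (0.76, array([411., 214.]), array([ 432.7, -198.1])), (0.69, array([422., 309.]), array([410.6, -86.9])), (0.62, array([330., 263.]), array([ 515.6, -143.2]))]
crucible_medium [(0.98, array([376.,  68.]), array([ 476., -336.]))]
crucible_large [(0.78, array([205., 215.]), array([ 647.1, -197.6]))]
jar_white [(0.87, array([324., 163.]), array([ 522.6, -250.2])), (0.68, array([426., 311.]), array([405.7, -84.7]))]
loupe_black [(0.8, array([412., 121.]), array([ 438.9, -289.8]))]
```

View pics/w1.png

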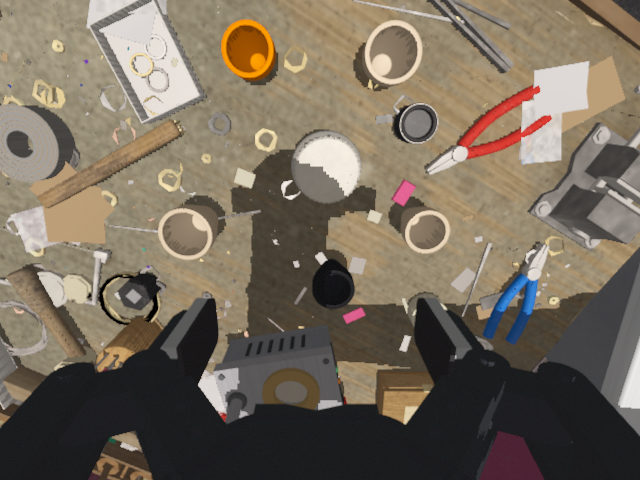

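The wrist picture shows the three cream rims at (427,231), (394,52) and (186,232), with orange at (248,50), black at (333,285) and the jar at (326,167). Now I measure the rims.

```bash
cat > rim.py <<'E'
from h import *
def rim(c,px,z=56,r=42,name=None):
    img=c[0]; u,v=map(int,px)
    u0,v0=max(u-r,0),max(v-r,0); p=img[v0:v+r,u0:u+r].astype(int)
    m=((p[:,:,0]>185)&(p[:,:,0]-p[:,:,2]>15)&(p[:,:,0]-p[:,:,2]<100)).astype(np.uint8)
    cs,_=cv2.findContours(m,cv2.RETR_EXTERNAL,cv2.CHAIN_APPROX_NONE)
    k=max(cs,key=lambda q:cv2.minEnclosingCircle(q)[1]); k=cv2.convexHull(k)[:,0]
    P=np.array([onz(c,q+[u0,v0],z)[:2] for q in k])
    # circle fit
    from scipy.optimize import least_squares
    s=least_squares(lambda x:np.hypot(P[:,0]-x[0],P[:,1]-x[1])-x[2],[*P.mean(0),22],loss='soft_l1').x
    return s, np.abs(np.hypot(*(P-s[:2]).T)-s[2]).max()
E
python3 - <<'E'
from rim import *; import pickle
c=pickle.load(open('w1.pkl','rb'))
for px in [(427,231),(394,52),(186,232)]:
    s,e=rim(c,px); print(px,s[:2].round(1),'dia',(2*s[2]).round(1),e.round(1),c[0][px[1]-22:px[1]-15,px[0]].tolist()[:7:3])
E
```

```text
(427, 231) [ 432.6 -195.5] dia 39.8 0.2 [[109, 95, 79], [236, 217, 190], [160, 141, 117]]
(394, 52) [ 472.3 -337.9] dia 43.6 0.3 [[126, 110, 92], [132, 115, 96], [133, 117, 96]]
(186, 232) [ 647.8 -193.7] dia 47.7 0.3 [[233, 213, 185], [149, 131, 110], [147, 130, 108]]
```

Call:
servo_tool(
  increments=[
    [0.85,0.05,0.02,0.02,0,0,0],
    [0.85,0.1,0.042,0.045,0,0,0],
    [0.85,0.133,0.058,0.07,0,0,0],
    [0.85,0.133,0.058,0.07,0,0,0],
    [0.85,0.133,0.058,0.07,0,0,0],
  ],
)

```text
clock: 4.42
position: [472.8, -337.7, 131.8]
ee_rot: [0.707, -0.707, 0.0, -0.0]
contact_force: [0.7, -0.6, 0.6]
gripper_width: 72.3
grasp_force: 0.0
```

```bash
python3 look.py w2; cat > a.py <<'E'
from rim import *; import pickle
from scipy.optimize import least_squares
c1=pickle.load(open('w1.pkl','rb'));c2=pickle.load(open('w2.pkl','rb'))
for nm,p in [('M',(472.3,-337.9,56)),('S',(432.6,-195.5,56)),('L',(647.8,-193.7,56))]:
    q=proj(c2,p); 
    if 20<q[0]<620 and 20<q[1]<460:
        try:
            s,e=rim(c2,q,r=48); a,_=rim(c1,proj(c1,p),r=42)
            P=tri([ray(c1,proj(c1,[a[0],a[1],56])),ray(c2,proj(c2,[s[0],s[1],56]))])
            print(nm,q,s,e,'tri',P)
        except Exception as x: print(nm,x)
# rings in wrist0
img=cv2.imread('pics/wrist0.png')[:,:,::-1]
Rm=np.array([[-9.99999418e-01,9.77519292e-04,-4.55801965e-04],[7.95802326e-04,9.53958978e-01,2.99936051e-01],[7.28009653e-04,2.99935514e-01,-9.53959201e-01]])
t=-Rm@[625.7,-76.5,373.8]; c0=(img,c1[1],Rm,t)
p=img.astype(int); m=((p[:,:,0]-p[:,:,2]>60)&(p[:,:,0]>90)).astype(np.uint8); m[:,:355]=0; m[:, 440:]=0; m[:130]=0
m=cv2.morphologyEx(m,cv2.MORPH_CLOSE,np.ones((3,3)))
cs,h=cv2.findContours(m,cv2.RETR_CCOMP,cv2.CHAIN_APPROX_NONE)
for k in cs:
    if len(k)<60: continue
    P=np.array([onz(c0,q,68)[:2] for q in k[:,0]])
    s=least_squares(lambda x:np.hypot(P[:,0]-x[0],P[:,1]-x[1])-x[2],[*P.mean(0),22],loss='soft_l1').x
    print('ring',s[:2],'dia',2*s[2],np.abs(np.hypot(*(P-s[:2]).T)-s[2]).max())
E
python3 a.py
```

```text
[ 473.2 -337.5  132.2] 4.475
crucible_small [(0.86, array([184., 221.]), array([ 583.7, -341.7]))]
crucible_medium [(0.95, array([319., 226.]), array([ 470.8, -337.5]))]
crucible_large [(0.6, array([137., 370.]), array([ 646.8, -193.7])), (0.29, array([355., 279.]), array([ 439.4, -288.9]))]
jar_white [(0.78, array([262., 317.]), array([ 522.7, -251.2]))]
loupe_black [(0.64, array([ 70., 223.]), array([ 679.3, -339.9])), (0.6, array([356., 279.]), array([ 438.9, -289.3]))]
M [317.99425795 247.7094205 ] [ 4.58013365e+02 -3.21526517e+02  3.49080734e-01] 1.855569792652556e-06 tri [ 467.83262794 -332.43230815   76.20923966]
S [366.92038069 414.52772004] [ 432.58411021 -196.55253799   19.10919209] 0.5484461357000292 tri [ 432.2261613  -195.10420453   54.60270332]
L [100.67441028 416.0867284 ] [ 616.34215061 -150.65346727    2.2498539 ] 0.5617454441274419 tri [ 608.17646115 -204.58728693  102.41670389]
ring [685.7239904  407.88438517] dia 605.2711959146047 3.1353378096701476
ring [534.72169572  94.52648332] dia 47.29985429204032 8.690186072895862
ring [545.46473877  34.46373404] dia 56.4408205173937 0.7208629320313698
ring [545.94244573  33.76708913] dia 30.121187816009513 0.8674393683551518
ring [556.07448549 -30.20519292] dia 52.93574358789486 12.335198475929623
```

Call:
servo_tool(
  increments=[
    [0.85,0,0,0.05,0,0,0],
    [0.85,0,0.0,0.09,0,0,0],
    [0.85,0,0.0,0.103,0,0,0],
    [0.85,0,0,0.103,0,0,0],
    [0.3,0,0,0.103,0,0,0],
    [0.3,0,0,0.103,0,0,0],
    [0.3,0,0,0.103,0,0,0],
    [0.3,0,0,0.103,0,0,0],
    [0.3,0,0,0.103,0,0,0],
  ],
)

```text
clock: 5.85
position: [473.1, -338.6, 30.4]
ee_rot: [0.707, -0.707, 0.002, -0.001]
contact_force: [-0.9, 1.7, 6.3]
gripper_width: 42.2
grasp_force: 60.3
```

```bash
cat > b.py <<'E'
exec(open('a.py').read().split('# rings')[0].split('for nm')[0])
img=cv2.imread('pics/wrist0.png')[:,:,::-1]
Rm=np.array([[-9.99999418e-01,9.77519292e-04,-4.55801965e-04],[7.95802326e-04,9.53958978e-01,2.99936051e-01],[7.28009653e-04,2.99935514e-01,-9.53959201e-01]])
t=-Rm@[625.7,-76.5,373.8]; c0=(img,c1[1],Rm,t)
p=img.astype(float); m=(p[:,:,2]/(p[:,:,0]+1)<0.68).astype(np.uint8); m[:,:355]=0; m[:,430:]=0; m[:145]=0; m[222:]=0
cs,h=cv2.findContours(m,cv2.RETR_CCOMP,cv2.CHAIN_APPROX_NONE)
for k in cs:
    if len(k)<60: continue
    P=np.array([onz(c0,q,68)[:2] for q in k[:,0]])
    s=least_squares(lambda x:np.hypot(P[:,0]-x[0],P[:,1]-x[1])-x[2],[*P.mean(0),22],loss='soft_l1').x
    print('ring',s[:2],'dia',2*s[2],np.abs(np.hypot(*(P-s[:2]).T)-s[2]).max())
E
python3 b.py
```

```text
ring [557.14804723 -29.2286052 ] dia 56.41523537206245 0.7199396368891904
ring [558.09632395 -29.86369011] dia 32.68070651654365 0.6185325401500936
```

Call:
servo_tool(
  increments=[
    [0.3,0,0,-0.02,0,0,0],
    [0.3,0,0,-0.07,0,0,0],
    [0.3,0,0,-0.12,0,0,0],
    [0.3,-0.03,-0.01,-0.12,0,0,10],
    [0.3,-0.065,-0.02,-0.12,0,0,20],
    [0.3,-0.1,-0.03,-0.12,0,0,30],
    [0.3,-0.135,-0.04,-0.12,0,0,40],
    [0.3,-0.17,-0.055,-0.12,0,0,50],
    [0.3,-0.205,-0.065,-0.12,0,0,60],
    [0.3,-0.23,-0.072,-0.12,0,0,70],
    [0.3,-0.24,-0.072,-0.12,0,0,80],
    [0.3,-0.24,-0.072,-0.12,0,0,80],
  ],
)

```text
clock: 7.35
position: [543.9, -97.3, 148.6]
ee_rot: [-0.089, 0.996, 0.0, 0.0]
contact_force: [0.6, -0.4, 0.1]
gripper_width: 42.3
grasp_force: 61.0
```

```bash
cat > c.py <<'E'
from h import *; import pickle,sys
from scipy.optimize import least_squares
c=cam('wrist'); n=sys.argv[1]; save(c,n+'.png'); pickle.dump(c,open(n+'.pkl','wb'))
s=arm.read_state(); print(s['position'],s['ee_rot'],s['clock'],s['gripper_width'])
for t,z in [('seat',68),('cover_knob',140)]: print(t,[(round(d['p'],2),np.round(d['centre']),onz(c,d['centre'],z)[:2].round(1)) for d in arm.spot_point('wrist',t)])
p=c[0].astype(float); m=((p[:,:,2]/(p[:,:,0]+1)<0.66)&(p[:,:,0]>70)).astype(np.uint8)
cs,h=cv2.findContours(m,cv2.RETR_CCOMP,cv2.CHAIN_APPROX_NONE)
for k in cs:
    if len(k)<60: continue
    P=np.array([onz(c,q,68)[:2] for q in k[:,0]])
    s=least_squares(lambda x:np.hypot(P[:,0]-x[0],P[:,1]-x[1])-x[2],[*P.mean(0),22],loss='soft_l1').x
    e=np.abs(np.hypot(*(P-s[:2]).T)-s[2]).max()
    if 20<2*s[2]<70: print('ring',s[:2].round(1),'dia',(2*s[2]).round(1),e.round(1))
E
python3 c.py w3
```

```text
[543.89202674 -97.81535455 148.55487303] [-8.88860153e-02  9.96041780e-01  7.41057541e-05  2.06850144e-04] 7.4 42.14752130883859
seat [(0.87, array([407., 276.]), array([556.1, -28.9]))]
cover_knob [(0.52, array([318., 278.]), array([536.6, -97.7]))]
ring [ 721.7 -173.4] dia 34.3 10.7
ring [660.6 -59.5] dia 49.7 13.7
ring [628.2 148.4] dia 51.9 25.4
ring [621.9 146.8] dia 25.2 5.2
ring [532.8  96.5] dia 59.0 1.7
ring [532.3  95.2] dia 34.8 1.2
ring [544.3  33.4] dia 58.2 1.1
ring [543.7  32.1] dia 27.8 1.0
ring [555.1 -29.5] dia 56.7 8.9
ring [554.8 -30.9] dia 32.0 0.8
ring [ 566.4 -297.2] dia 34.8 11.6
ring [476.3 -89.7] dia 20.4 15.3
ring [ 431.3 -188.2] dia 47.6 2.8
ring [ 443.5 -206.6] dia 55.9 3.2
ring [413.7  13.3] dia 41.3 7.7
```

View pics/w3.png

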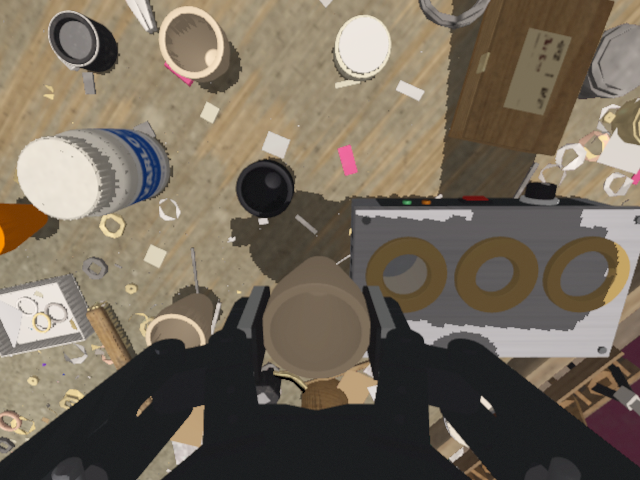

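The view shows the ring over the well at (405,275), lit and unobstructed, with the spares at (497,275) and (588,275). The medium crucible hangs upright in the fingers at (317,325). The bores rank third > well > middle, so the well ring is 35 mm. I move over the seat and lower.

Call:
servo_tool(
  increments=[
    [0.3,-0.012,0.032,0,0,0,0],
    [0.3,-0.0235,0.065,0,0,0,0],
    [0.3,-0.0235,0.065,0,0,0,0],
    [0.3,-0.0235,0.065,0.03,0,0,0],
    [0.3,-0.0235,0.065,0.05,0,0,0],
    [0.3,-0.0235,0.065,0.06,0,0,0],
    [0.3,-0.0235,0.065,0.064,0,0,0],
    [0.3,-0.0235,0.065,0.066,0,0,0],
    [0.3,-0.0235,0.065,0.066,0,0,0],
  ],
)

```text
clock: 8.62
position: [556.2, -30.0, 82.9]
ee_rot: [-0.087, 0.996, 0.0, 0.001]
contact_force: [0.2, 0.6, -0.5]
gripper_width: 42.5
grasp_force: 61.1
```

Call:
servo_tool(
  increments=[
    [0.3,0,0,0.002,0,0,0],
    [0.3,0,0,0.004,0,0,0],
    [0.3,0,0,0.004,0,0,0],
  ],
)

```text
clock: 9.0
position: [555.7, -29.8, 78.2]
ee_rot: [-0.087, 0.996, -0.0, -0.0]
contact_force: [1.2, 0.1, -0.5]
gripper_width: 42.1
grasp_force: 61.1
```

Call:
servo_tool(
  increments=[
    [0.3,0,0,0.001,0,0,0],
    [0.3,0,0,0.002,0,0,0],
    [0.3,0,0,0.002,0,0,0],
  ],
)

```text
clock: 9.38
position: [555.8, -30.0, 76.3]
ee_rot: [-0.087, 0.996, -0.0, -0.0]
contact_force: [0.0, -0.7, 0.5]
gripper_width: 41.9
grasp_force: 61.1
```

Call:
servo_tool(
  increments=[
    [0.3,0,0,0.001,0,0,0],
    [0.3,0,0,0.0015,0,0,0],
    [0.3,0,0,0.0015,0,0,0],
  ],
)

```text
clock: 9.75
position: [555.9, -30.0, 76.0]
ee_rot: [-0.087, 0.996, -0.0, 0.0]
contact_force: [-3.5, -0.3, 6.9]
gripper_width: 42.2
grasp_force: 61.6
```

Contact comes with the foot about 22 mm below the ring's top: it fits. Release, rise, look.

Call:
servo_tool(
  increments=[
    [0.45,0,0,-0.001,0,0,0],
    [0.6,0,0,-0.001,0,0,0],
    [0.8,0,0,-0.001,0,0,0],
    [0.8,0,0,-0.001,0,0,0],
    [0.8,0,0,-0.02,0,0,0],
    [0.8,0,0,-0.07,0,0,0],
    [0.8,0,0,-0.12,0,0,0],
    [0.8,0.02,0,-0.12,0,0,0],
    [0.8,0.02,0,-0.12,0,0,0],
  ],
)

```text
clock: 10.88
position: [535.3, -33.4, 195.3]
ee_rot: [-0.087, 0.996, 0.0, 0.0]
contact_force: [-0.4, 0.1, -1.3]
gripper_width: 68.2
grasp_force: 0.0
```

```bash
cat > d.py <<'E'
from rim import *; import pickle
np.set_printoptions(precision=1,suppress=True)
c=cam('wrist'); save(c,'w4.png'); pickle.dump(c,open('w4.pkl','wb'))
st=arm.read_state(); print(st['position'],st['clock'])
print('knob',[(round(d['p'],2),np.round(d['centre']),onz(c,d['centre'],140)[:2]) for d in arm.spot_point('wrist','cover_knob')])
print('med',[(round(d['p'],2),np.round(d['centre']),onz(c,d['centre'],46)[:2]) for d in arm.spot_point('wrist','crucible_medium')])
q=proj(c,[556,-29.7,102]); print(q)
r=int(28/ (1) *2)
for z in (94,102,110): print(z,rim(c,q,z,r=60))
for n in ('scene','side'):
    k=cam(n); save(k,n+'1.png'); print(n,[(round(d['p'],2),np.round(d['centre']),onz(k,d['centre'],140)[:2]) for d in arm.spot_point(n,'cover_knob')][:2],[(round(d['p'],2),onz(k,d['centre'],46)[:2]) for d in arm.spot_point(n,'crucible_medium')][:3])
E
python3 d.py
```

```text
[535.8 -33.4 194.8] 10.925
knob [(0.96, array([388., 389.]), array([625. ,  34.3])), (0.59, array([270., 362.]), array([616.4, -51. ]))]
med [(0.75, array([317., 246.]), array([559.8, -28. ]))]
[315.9 265.7]
94 (array([594.7, -71. ,   2.5]), np.float64(1.008115439431971))
102 (array([590.3, -70.2,   2.4]), np.float64(0.9710266048764995))
110 (array([585.9, -69.4,   2.3]), np.float64(0.9343509100175305))
scene [(0.94, array([275., 166.]), array([624.6,  32.6]))] [(0.81, array([559.6, -27.2])), (0.54, array([ 418.5, -212.5]))]
side [(0.86, array([298., 179.]), array([625.8,  42.2]))] [(0.7, array([557.5, -29.2]))]
```

View pics/w4.png

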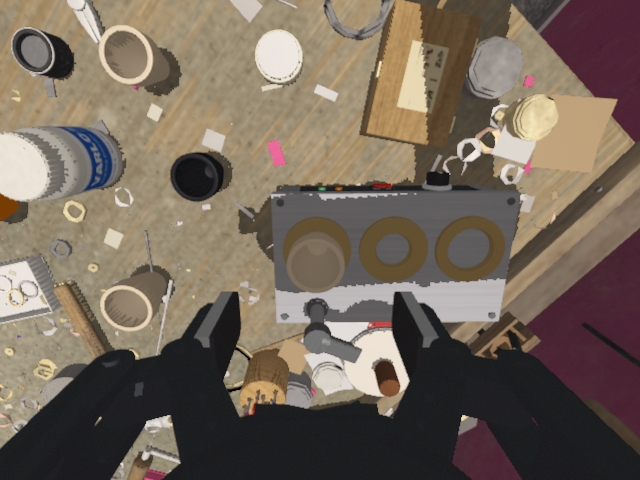

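The medium crucible stands in the ring at (316,262), where its projected rim (316,266) should be. The knob is at (388,385). Next I plan the swing of the cover.

```bash
cat > e.py <<'E'
from h import *
np.set_printoptions(precision=3,suppress=True)
s=arm.read_state(); print(np.array(s['joints']),np.array(s['position']))
post=np.array([611.5,-19.9]); T=R.from_quat(s['ee_rot']).as_matrix(); p0=s['position'][:2]
th0=np.degrees(np.arctan2(T[1,1],T[0,1])); print('tool y dir',th0)
for ph in [75.5,85,95,105,115,125,135,145,155,165,175,185,190,195]:
    k=post+56*np.array([np.cos(np.radians(ph)),np.sin(np.radians(ph))])
    print(ph,k, 'shift now',(T.T@[*(k-p0),0])[:2]/1000,'az',th0-(ph+90))
E
python3 e.py
```

```text
[ 0.24   0.268 -0.263  0.    -1.041 -1.636] [536.304 -33.321 194.34 ]
tool y dir 100.00416245490717
75.5 [625.521  34.316] shift now [-0.1    0.051] az -65.49583754509283
85 [616.381  35.887] shift now [-0.091  0.054] az -74.99583754509283
95 [606.619  35.887] shift now [-0.081  0.056] az -84.99583754509283
105 [597.006  34.192] shift now [-0.072  0.056] az -94.99583754509283
115 [587.833  30.853] shift now [-0.062  0.054] az -104.99583754509283
125 [579.38   25.973] shift now [-0.053  0.051] az -114.99583754509283
135 [571.902  19.698] shift now [-0.044  0.046] az -124.99583754509283
145 [565.627  12.22 ] shift now [-0.037  0.04 ] az -134.99583754509283
155 [560.747   3.767] shift now [-0.031  0.032] az -144.99583754509283
165 [557.408  -5.406] shift now [-0.026  0.024] az -154.99583754509283
175 [555.713 -15.019] shift now [-0.022  0.015] az -164.99583754509283
185 [555.713 -24.781] shift now [-0.021  0.005] az -174.99583754509283
190 [556.351 -29.624] shift now [-0.02  0.  ] az -179.99583754509283
195 [557.408 -34.394] shift now [-0.021 -0.005] az -184.99583754509283
```

Call:
servo_tool(
  increments=[
    [0.5,-0.03,0.015,0,0,0,-10],
    [0.5,-0.05,0.025,0,0,0,-20],
    [0.45,-0.07,0.035,0,0,0,-30],
    [0.45,-0.085,0.045,0,0,0,-40],
    [0.45,-0.1,0.051,0,0,0,-50],
    [0.45,-0.1,0.051,0,0,0,-60],
    [0.45,-0.1,0.051,0,0,0,-65.5],
    [0.45,-0.1,0.051,0,0,0,-65.5],
    [0.45,-0.1,0.051,0.03,0,0,-65.5],
    [0.45,-0.1,0.051,0.045,0,0,-65.5],
    [0.45,-0.1,0.051,0.045,0,0,-65.5],
  ],
)

```text
clock: 12.7
position: [625.1, 33.9, 148.4]
ee_rot: [-0.612, 0.791, 0.001, -0.002]
contact_force: [-0.4, 0.5, -0.3]
gripper_width: 38.1
grasp_force: 0.0
```

```bash
python3 - <<'E'
from h import *
c=cam('wrist'); save(c,'w5.png'); s=arm.read_state(); print(s['position'])
print([(d['p'],d['centre'],onz(c,d['centre'],140).round(1)) for d in arm.spot_point('wrist','cover_knob')])
E
```

```text
[625.8863071   34.10754096 149.66646858]
[(0.55, [317.1, 296.3], array([625.7,  35.7, 140. ])), (0.48, [395.1, 208.7], array([580.3,   2. , 140. ]))]
```

View pics/w5.png

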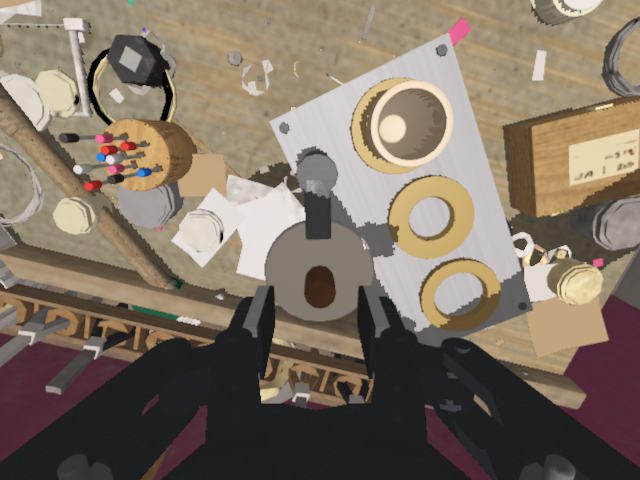

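The knob (320,285) sits between the fingers, and the crucible stands upright in the ring at (410,122). I lower onto the knob and swing.

Call:
servo_tool(
  increments=[
    [0.45,0,0,0.015,0,0,0],
    [0.3,0,0,0.028,0,0,0],
    [0.28,0,0,0.028,0,0,0],
    [0.28,0,0,0.028,0,0,0],
  ],
)

```text
clock: 13.3
position: [625.9, 34.2, 121.8]
ee_rot: [-0.612, 0.791, -0.0, -0.0]
contact_force: [0.5, -0.5, -0.2]
gripper_width: 23.7
grasp_force: 0.0
```

Call:
servo_tool(
  increments=[
    [0.28,0.001,0.01,0,0,0,-10],
    [0.28,0.0035,0.019,0,0,0,-20],
    [0.28,0.0075,0.028,0,0,0,-30],
    [0.28,0.013,0.036,0,0,0,-40],
    [0.28,0.02,0.043,0,0,0,-50],
    [0.28,0.028,0.0485,0,0,0,-60],
    [0.28,0.028,0.0485,0,0,0,-60],
  ],
)

```text
clock: 14.18
position: [571.9, 19.2, 122.6]
ee_rot: [0.925, -0.38, 0.001, -0.0]
contact_force: [0.1, -0.4, -0.4]
gripper_width: 24.2
grasp_force: 0.0
```

Call:
servo_tool(
  increments=[
    [0.28,0.001,0.01,0,0,0,-10],
    [0.28,0.0035,0.019,0,0,0,-20],
    [0.28,0.0075,0.028,0,0,0,-30],
    [0.28,0.013,0.036,0,0,0,-40],
    [0.28,0.02,0.043,0,0,0,-50],
    [0.28,0.02,0.043,0,0,0,-50],
  ],
)

```text
clock: 14.92
position: [556.4, -25.7, 122.1]
ee_rot: [0.999, 0.045, 0.0, 0.0]
contact_force: [0.6, -0.4, -0.1]
gripper_width: 23.7
grasp_force: 0.0
```

Call:
servo_tool(
  increments=[
    [0.28,0,0.003,0,0,0,-3],
    [0.28,0,0.006,0,0,0,-4],
    [0.28,0,0.006,0,0,0,-4],
  ],
)

```text
clock: 15.3
position: [556.6, -31.4, 121.9]
ee_rot: [0.997, 0.082, 0.0, 0.0]
contact_force: [-0.2, 0.1, -0.6]
gripper_width: 24.0
grasp_force: 0.0
```

Call:
servo_tool(
  increments=[
    [0.28,0,0.0015,0,0,0,0],
    [0.28,0,0.003,0,0,0,0],
    [0.28,0,0.003,0,0,0,0],
  ],
)

```text
clock: 15.68
position: [556.7, -33.3, 121.8]
ee_rot: [0.997, 0.082, -0.0, -0.001]
contact_force: [-1.6, 5.3, 2.2]
gripper_width: 24.2
grasp_force: 2.7
```

Call:
servo_tool(
  increments=[
    [0.28,0,0.001,0,0,0,0],
    [0.28,0,0.002,0,0,0,0],
    [0.28,0,0.002,0,0,0,0],
  ],
)

```text
clock: 16.05
position: [556.8, -33.6, 121.7]
ee_rot: [0.997, 0.082, -0.0, -0.002]
contact_force: [-3.8, 12.4, 2.6]
gripper_width: 24.2
grasp_force: 6.2
```

The stop is reached where the knob should be over the seat. I unload, open and rise away.

Call:
servo_tool(
  increments=[
    [0.28,0,-0.006,0,0,0,0],
    [0.4,0,-0.008,0,0,0,0],
    [0.4,0,-0.008,0,0,0,0],
    [0.4,0,-0.008,-0.03,0,0,0],
    [0.4,0,-0.008,-0.08,0,0,0],
    [0.4,0,0.04,-0.12,0,0,0],
    [0.4,0,0.09,-0.12,0,0,0],
    [0.4,0,0.09,-0.12,0,0,0],
    [0.4,0,0.09,-0.12,0,0,0],
  ],
)

```text
clock: 17.18
position: [571.8, -125.5, 241.3]
ee_rot: [0.997, 0.082, -0.001, -0.0]
contact_force: [0.1, -0.3, 0.0]
gripper_width: 34.4
grasp_force: 0.0
```

```bash
python3 - <<'E'
from h import *
for n,a in [('wrist','w6.png'),('side','side2.png'),('scene','scene2.png')]:
    c=cam(n); save(c,a)
    for t,z in [('cover_knob',140),('crucible_small',0),('crucible_large',0)]: print(n,t,[(round(d['p'],2),onz(c,d['centre'],z).round(1)[:2]) for d in arm.spot_point(n,t)])
a=cv2.imread('pics/side2.png')[180:360,200:440]; b=cv2.imread('pics/w6.png')
a=cv2.resize(a,(400,300),interpolation=cv2.INTER_CUBIC); b=cv2.resize(b,(400,300))
cv2.imwrite('pics/f.png',np.hstack([a,b])); print(arm.read_state()['position'],arm.read_state()['clock'])
E
```

```text
wrist cover_knob [(0.76, array([555.2, -28.1]))]
wrist crucible_small [(0.91, array([ 434.7, -198.4]))]
wrist crucible_large [(0.74, array([ 649.6, -194.6]))]
side cover_knob [(0.79, array([555. , -23.9])), (0.55, array([ 538.2, -442.6]))]
side crucible_small [(0.9, array([ 428.1, -187.1])), (0.78, array([ 515.4, -137.7])), (0.68, array([ 581.6, -344.7])), (0.64, array([ 651.5, -194.5]))]
side crucible_large [(0.81, array([ 653.1, -197.7]))]
scene cover_knob [(0.69, array([554.6, -30.7]))]
scene crucible_small [(0.92, array([ 431.6, -190.3])), (0.91, array([ 507.4, -139. ])), (0.86, array([ 575.8, -336.4]))]
scene crucible_large [(0.89, array([ 646.9, -196.4]))]
[ 572.17066147 -124.93304043  241.82736889] 17.775
```

View pics/f.png

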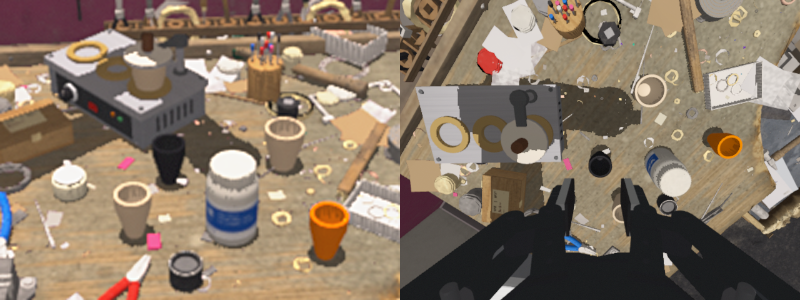

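The cover lies shut over the crucible (left crop at 147,60), with the knob at (555,-28) over the seat. The small and large crucibles stand upright on the bench at (133,210) and (285,145).

```bash
python3 -c "
from bench import arm
print(arm.job_done())"
```

```text
the job is handed in; nothing more can be done
None
```

The medium crucible fits: it stands in the 35 mm ring over the well with the cover swung shut to its stop, the small and large ones stand untouched on the bench, and the job is handed in. I tried only the medium, chosen by measuring the ring bores and crucible rims, and no verdict came back.

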